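# Latch the tall seed cupboard

### The arm

A 7-joint arm with a two-finger parallel gripper is mounted at the origin on the work surface. World frame = base frame: x ahead of the robot, y to its left, z up, the work surface at z = 0. Lengths are in m, angles in rad, forces in N, time in s.
With the tool pointing down it reaches from about 0.4 to 0.9 m from the base axis. Payload 5.5 kg.
Tool frame: the origin (TCP) lies on the front face of the gripper's body, between the roots of the fingers; the fingertips stand 66 mm ahead of it and the grasp point (between the pads) lies 47 mm ahead of it; z points along the fingers, y is the line along which they close (so a half turn about z gives the same grasp; the last joint's range is limited). The gripper opens to 92 mm and grips with 3 to 60 N. Pads are 19 mm wide; open, the fingers measure 130 mm over their backs; the gripper's body (75 mm by 190 mm) begins 47 mm behind the grasp point.
Start: joints at [-0.904, 0.501, -0.427, 1.55, 0.221, 1.138, -0.21], TCP at [0.255, 0.598, 0.292] pointing down, gripper open.
Joint ranges: [-2.88, 2.88], [-0.31, 2.03], [-1.54, 1.56], [0.2, 2.42], [-1.41, 4.55], [0.19, 2.02], [-2.57, 2.57]. Speed limits (rad/s): [2.57, 2.57, 3.14, 3.14, 3.14, 3.14, 3.14].

### API

Orientations are given as a rotation vector (axis times angle).
In Python, from rig import * gives the robot as it stands.
- The arm moves only by the tool jog_arm, never from a script. Its argument "deltas" is text: rows parted by semicolons, each of 7 numbers parted by spaces: the shift along the tool's x, y, z in m, then the turn, a rotation vector about the tool's x, y, z in rad, then the gripper command: -1 is shut, 1 is fully open, values between are in proportion. In form: x y z wx wy wz grip; .... A call has 1 to 20 rows; each row shifts and turns the commanded pose from where the row before left it, along the tool's axes as they then stand; what a row does not reach is not made up. A row lasts 1/12 s, in which the tool goes at most 41.7 mm and 7.16 degrees, less where a joint would pass 70% of its speed; a pose out of reach is approached as far as the arm can. A call is refused whole if a number of a shift passes 0.0417 or a number of a turn 0.125, either way. A call with a gripper value outside its range is refused whole. The fingers move at their own pace and stop on an object; "squeeze" is the grip in N (left out, the last holds). Time passes only in rows, so rows that do not move let the fingers close. It gives the time, the measured TCP pose, the force, the opening and the grip force at its end, in the units of the state.
- sense(): the state, without advancing time (a new reading comes with each control period).
- get_image(name): name is "scene" or "top"; returns the picture (384x512x3 uint8, red, green, blue); there is no depth.
- camera_params(name): a dict with "K" (3x3 intrinsics, pixels), "position" and "attitude" of the camera in the world. Camera axes: x right, y down, z forward; pixel columns grow to the right and rows downward; lengths in m; the calibration is good to about 2 mm. A picture is of the moment at which its call begins. camera_params takes no time and is no camera call.
- hand_in(): hands the job in; it is judged then, once.
Trained networks look in the newest picture that a camera, given by its name, has taken for a name from the list of things; names that differ only in an ending like _2 or _b are one class to them, and where a whole thing is asked for, a point or a joint stands for the part that bears it (a point fixed in the world has none). Each returns a list of dicts, best first, with "score" (0 to 1); they miss things now and then, are a little off and sometimes report something else, mostly with a low value. They report only what shows in the picture. A call takes as long as a camera call.
- spot_in(camera, query): "box" ([left, top, width, height] in pixels, round what is visible of it).
The state is a dict: "clock": time; "qpos": joint angles; "qvel": joint speeds; "tau": joint torques, N m; "ee_pos": TCP position; "eef_rot": TCP orientation; "ft_force": force on the tool from outside, world axes, zero at the start; "moment": the same for the moment, N m; "opening": opening from 0.0 (shut) to 1.0 (fully open); "grasp_force": force on a finger pad.
Only numpy, scipy, OpenCV 4.12 (cv2) and the standard library are available. Lean on these libraries where they do the work, as an engineer would, in place of code of your own. Each camera call takes 0.05 s, during which the arm holds its last target. There are 200 camera calls.

### The job

Two plywood seed cupboards stand on the potting bench with their doors ajar. Push the tall cupboard's door fully shut, so that its sprung latch rides over the strike and snaps in and the door stays shut when you let go. Leave the door of the low cupboard standing just as it is: its bulbs need the air.

Things in the scene. Friction and masses are not known exactly. Their poses are not given: they have to be found in the camera images.
- tall_cupboard: Taller, narrower of two fixed plywood cupboards: 200 wide (y), 260 tall, 150 mm deep (x). Origin: centre of underside; x points from open front to back, y to the hinge side, z up. Inset door 166 mm wide, 15 thick, heights 17 to 243 mm; upright hinge line at x -75, y +83 mm, in the door's outer face, which is plain and flush above height 190. Low cupboard: 240 wide, 150 tall.
- tall_door (a joint): Tall door's angle, rad: 0 shut, flush with the cupboard's front; grows as its free edge swings out from the cupboard's -y side towards its -x. Starts 0.4 to 1.0. Light friction: stays where left. The latch drags on the strike from about 0.105, taking 4 to 9 N near the free edge, and snaps in below 0.03; latched it has about 0.01 play. A firm stop at 0.
- tall_bolt (a joint): Tall door's bevelled latch bolt: m pressed in, 0 = sprung fully out (12 mm past the free edge, 12 tall, at height 170), at most 0.014. About 0.007 while riding over the strike, back to 0 once snapped in. Its steel case is 27 mm proud of the door's last 45 mm, heights 153 to 187; pull knob 26 mm proud at 115. Strike: 8 mm upright pin 28 mm before the cupboard's front at y -91.5.
- low_edge (a point): Upper free corner, at the outer face, of the low cupboard's door, 133 mm above the bench. That door is 206 mm wide, hinged at the cupboard's left (+y) side like the tall one, and stands open 0.5 to 1.1 rad; it moves easily. Leave it where it is.

How it is judged:
By the outcome, as a careful person would: the job done as asked, in the order asked, and still so for the second after the job is handed in, with the robot touching nothing.
It also fails if it takes over 32 s, if anything falls off the work surface, if the arm or the gripper's body presses on something with over 40 N, if the wrist force passes 120 N, or if a joint passes its speed limit or range.

## Working session

There is one attempt and no reset: what is moved stays moved. The work goes in short steps, Python scripts to look and compute and a tool call to move; the robot and the scene stay as the last step left them, time stands still between calls to the robot, and variables do not carry over. Pictures are saved under pics/ and viewed, at most 10 in all, crops included, and the job is handed in when it is done.

Besides the shell and the picture viewer there is one more tool, called after ">>>" by a JSON object that holds its "op" and its "data". jog_arm: Moves the arm, as the interface text tells. Its arguments: {"type":"object","properties":{"deltas":{"type":"string"},"squeeze":{"type":"number"}},"required":["deltas"]}

```bash
mkdir -p pics; python3 - <<'E'
from rig import *
import cv2
for c in("scene","top"):
    im=get_image(c); cv2.imwrite(f"pics/{c}1.png",im[:,:,::-1])
    p=camera_params(c); print(c,p)
    for q in("tall_cupboard","tall_door","tall_bolt","low_edge"):
        print(q,spot_in(c,q)[:2])
print(sense())
E
```

```text
scene {'K': array([[366.3295558 ,   0.        , 257.37109609],
       [  0.        , 366.3295558 , 193.67290458],
       [  0.        ,   0.        ,   1.        ]]), 'position': array([0.88230925, 0.11448789, 0.90983958]), 'attitude': array([-1.55142573, -2.48491183,  0.42881487])}
tall_cupboard [{'box': [275.9, 145.4, 145.6, 158.4], 'score': 0.79}]
tall_door [{'box': [361.6, 148.9, 44.7, 67.6], 'score': 0.72}]
tall_bolt []
low_edge [{'box': [232.4, 98.9, 18.7, 71.5], 'score': 0.93}]
top {'K': array([[414.26184053,   0.        , 260.71923222],
       [  0.        , 414.26184053, 189.84800017],
       [  0.        ,   0.        ,   1.        ]]), 'position': array([0.42072909, 0.01254124, 1.01628596]), 'attitude': array([-1.98106041,  2.20397499, -0.26055024])}
tall_cupboard [{'box': [96.5, 134.1, 129.9, 161.1], 'score': 0.8}]
tall_door [{'box': [107.2, 209.8, 69.2, 87.6], 'score': 0.65}]
tall_bolt []
low_edge [{'box': [289.5, 199.9, 60.4, 90.5], 'score': 0.82}]
{'clock': 0.5, 'qpos': array([-0.90380048,  0.50091839, -0.42699045,  1.5504441 ,  0.22079264,
        1.13826015, -0.21029439]), 'qvel': array([ 0.00107896, -0.00137858, -0.00059189, -0.00135687,  0.00070138,
       -0.00161843,  0.00184635]), 'tau': array([ 3.21321895e-03, -5.65922964e+01, -5.80327034e+00, -2.79225630e+01,
       -6.66599139e-02,  2.21728423e-02,  5.19836965e-05]), 'ee_pos': array([0.25535509, 0.59772648, 0.29219788]), 'eef_rot': array([-6.29922089e-01, -3.07774420e+00, -2.02758570e-06]), 'ft_force': array([ 0.39844996,  0.37661107, -0.2004293 ]), 'moment': array([-0.00335219,  0.00774737, -0.01330332]), 'grasp_force': 0.0, 'opening': 0.9983520774754772}
```

```bash
python3 - <<'E'
import cv2
for c in("scene","top"):
    im=cv2.imread(f"pics/{c}1.png"); cv2.imwrite(f"pics/{c}1b.png",cv2.resize(im,(800,600),interpolation=cv2.INTER_CUBIC))
E
```

```text
(no output)
```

View pics/scene1b.png

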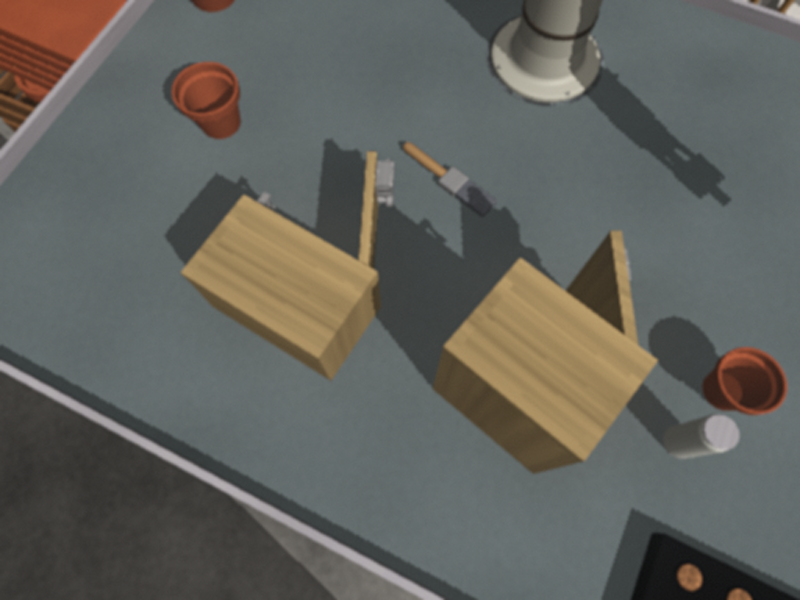

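View pics/top1b.png

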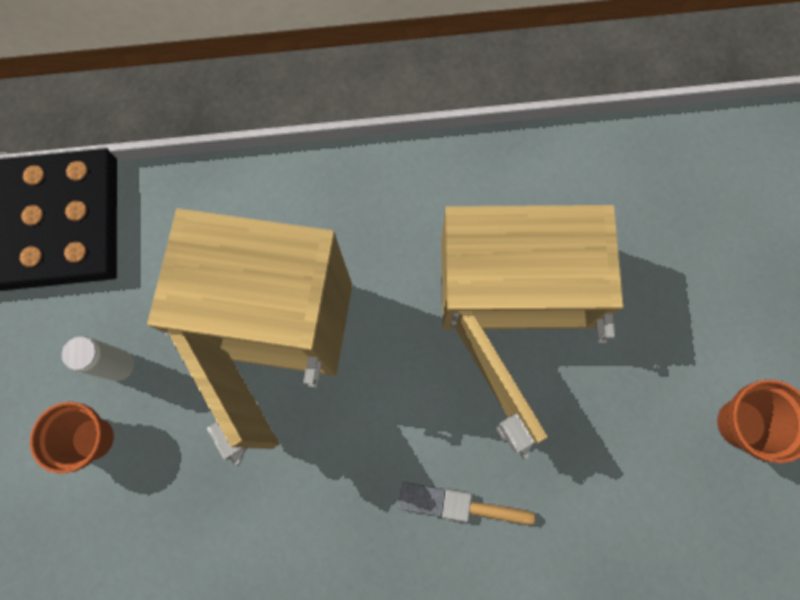

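The top view shows the tall cupboard on the left, with its roof corners at (149,325), (312,349), (333,231) and (177,209) in the enlarged picture and its door's free top corner near (229,446). In the scene view it is on the right, with the door's free top at (621,233). The low cupboard lies to its -y side, its free door edge at about (540,440) in the top view.

```bash
cat > h.py <<'E'
from rig import *
import numpy as np, cv2
from scipy.spatial.transform import Rotation as R
from scipy.optimize import least_squares
def proj(c,P):
    p=camera_params(c); r=R.from_rotvec(p["attitude"]).as_matrix()
    q=(np.atleast_2d(P)-p["position"])@r; u=q@p["K"].T
    return u[:,:2]/u[:,2:]
def loc(s,L):
    a=s[2]; L=np.atleast_2d(L); c,d=np.cos(a),np.sin(a)
    return np.c_[s[0]+c*L[:,0]-d*L[:,1], s[1]+d*L[:,0]+c*L[:,1], L[:,2]]
def door(th,r,off,z): # point on tall door: r from hinge, off outward of outer face, local frame
    return [-.075-r*np.sin(th)-off*np.cos(th), .083-r*np.cos(th)+off*np.sin(th), z]
E
python3 - <<'E'
from h import *
roof=[(-.075,.1,.26),(-.075,-.1,.26),(.075,-.1,.26),(.075,.1,.26)]
T=np.array([(149,325),(312,349),(333,231),(177,209)])/1.5625
S=np.array([(655,360),(520,259),(445,347),(583,461)])/1.5625
dT=np.array([229,446])/1.5625; dS=np.array([621,233])/1.5625
def f(s):
    P=loc(s,roof+[door(s[3],.166,0,.243)])
    return np.r_[proj("top",P)-np.r_[T,[dT]],proj("scene",P)-np.r_[S,[dS]]].ravel()
r=least_squares(f,[.6,.25,0,.7]); s=r.x; print(s,np.round(r.fun.reshape(-1,2),1))
print("free corner",loc(s,door(s[3],.166,0,.243)),"shut",loc(s,door(0,.166,0,.243)),"hinge",loc(s,door(0,0,0,.243)))
# low edge
def g(P): return np.r_[proj("top",P)[0]-np.array([541,442])/1.5625, proj("scene",P)[0]-np.array([376,153])/1.5625]
q=least_squares(g,[.4,-.1,.133]);print(q.x,q.fun)
print(R.from_rotvec(sense()["eef_rot"]).as_matrix().round(3))
E
```

```text
[ 0.6545322   0.19543617 -0.25797959  0.86059448] [[-1.4 -1.1]
 [-0.5 -0.5]
 [ 0.5 -1. ]
 [-0.4 -1.4]
 [ 0.8  0.4]
 [ 1.6  0. ]
 [-0.2 -1.2]
 [-1.4 -0.8]
 [ 0.4 -0. ]
 [ 0.5 -2.1]]
free corner [[0.45387633 0.22228778 0.243     ]] shut [[0.56083856 0.13431742 0.243     ]] hinge [[0.60318973 0.29482405 0.243     ]]
[ 0.42047416 -0.160005    0.1242821 ] [-0.71395144  0.30075394 -0.89839781 -0.22472669]
[[-0.92   0.393 -0.   ]
 [ 0.393  0.92   0.   ]
 [ 0.    -0.    -1.   ]]
```

```bash
cat >> h.py <<'E'
s=np.array([.6545,.1954,-.258,.86])
def tcp(th,off=0,r=.14,z=.271):  # corner of the shut fingers at r on the door
    p=np.array(door(th,r,off,z))+[-.0095,.019,0]; return loc(s,p)[0]
def delta(P,e=None):
    e=e or sense(); return R.from_rotvec(e["eef_rot"]).inv().apply(P-e["ee_pos"])
E
python3 - <<'E'
from h import *
def ray(u,z):
    p=camera_params("top"); r=R.from_rotvec(p["attitude"]).as_matrix()
    d=r@np.linalg.inv(p["K"])@np.r_[np.array(u)/1.5625,1]; return p["position"]+d*(z-p["position"][2])/d[2]
print("bottle base",ray((122,370),0),"top@.1,.15,.2",[ray((82,355),z)[:2].round(3) for z in(.1,.15,.2)])
print("pot top",ray((70,437),.1))
print("start",tcp(.86,.05), "tool y want",R.from_euler('z',-.258).apply([0,1,0]))
e=sense();e["eef_rot"]=(R.from_rotvec(e["eef_rot"])*R.from_rotvec([0,0,-.145])).as_rotvec()
print(R.from_rotvec(e["eef_rot"]).as_matrix().round(3),delta(tcp(.86,.05),e))
prev=tcp(.86,.05)
for th in(.86,.7,.5,.3,.15,.1,.05,0):
    t=tcp(th); print(th,t.round(4),R.from_rotvec(e["eef_rot"]).inv().apply(t-prev).round(4)); prev=t
E
```

```text
bottle base [0.60031946 0.45364263 0.        ] top@.1,.15,.2 [array([0.61 , 0.467]), array([0.6  , 0.443]), array([0.59 , 0.418])]
pot top [0.49657289 0.482297   0.1       ]
start [0.45105588 0.29929788 0.271     ] tool y want [0.25514726 0.96690221 0.        ]
[[-0.967  0.256 -0.   ]
 [ 0.256  0.967  0.   ]
 [ 0.    -0.    -1.   ]] [-0.26554994 -0.23841594  0.02118582]
0.86 [0.4729 0.2543 0.271 ] [-0.0327 -0.0379 -0.    ]
0.7 [0.4843 0.2351 0.271 ] [-0.0159 -0.0157 -0.    ]
0.5 [0.5026 0.2139 0.271 ] [-0.0231 -0.0158 -0.    ]
0.3 [0.5247 0.1968 0.271 ] [-0.0258 -0.0109 -0.    ]
0.15 [0.5433 0.1871 0.271 ] [-0.0205 -0.0047 -0.    ]
0.1 [0.5498 0.1845 0.271 ] [-0.0069 -0.0009 -0.    ]
0.05 [0.5564 0.1822 0.271 ] [-0.007  -0.0005 -0.    ]
0 [0.5631 0.1802 0.271 ] [-0.007  -0.0002 -0.    ]
```

>>> {"op": "jog_arm", "data": {"deltas": "0 0 0 0 0 -0.0725 -1;0 0 0 0 0 -0.0725 -1;-0.022 -0.02 0 0 0 0 -1;-0.022 -0.02 0 0 0 0 -1;-0.022 -0.02 0 0 0 0 -1;-0.022 -0.02 0 0 0 0 -1;-0.022 -0.02 0 0 0 0 -1;-0.022 -0.02 0 0 0 0 -1;-0.022 -0.02 0 0 0 0 -1;-0.022 -0.02 0 0 0 0 -1;-0.022 -0.02 0 0 0 0 -1;-0.022 -0.02 0 0 0 0 -1;-0.022 -0.02 0 0 0 0 -1;-0.022 -0.018 0 0 0 0 -1;0 0 0.01 0 0 0 -1;0 0 0.011 0 0 0 -1;0 0 0 0 0 0 -1;0 0 0 0 0 0 -1"}}

```text
clock: 2.0
ee_pos: [0.4483, 0.301, 0.2704]
eef_rot: [-0.402, -3.114, 0.001]
ft_force: [0.3, -0.2, 0.5]
opening: 0.009
grasp_force: 0.0
```

```bash
python3 - <<'E'
from h import *
e=sense();print(e["ee_pos"],delta(tcp(.86,.05)),e["opening"],e["ft_force"])
im=get_image("top"); cv2.imwrite("pics/top2.png",cv2.resize(im[:,:,::-1],(800,600)))
E
```

```text
[0.44827984 0.30101185 0.27037532] [-0.00311894 -0.00095362 -0.0006302 ] 0.00863397638128341 [ 0.32325397 -0.21174728  0.46976096]
```

View pics/top2.png

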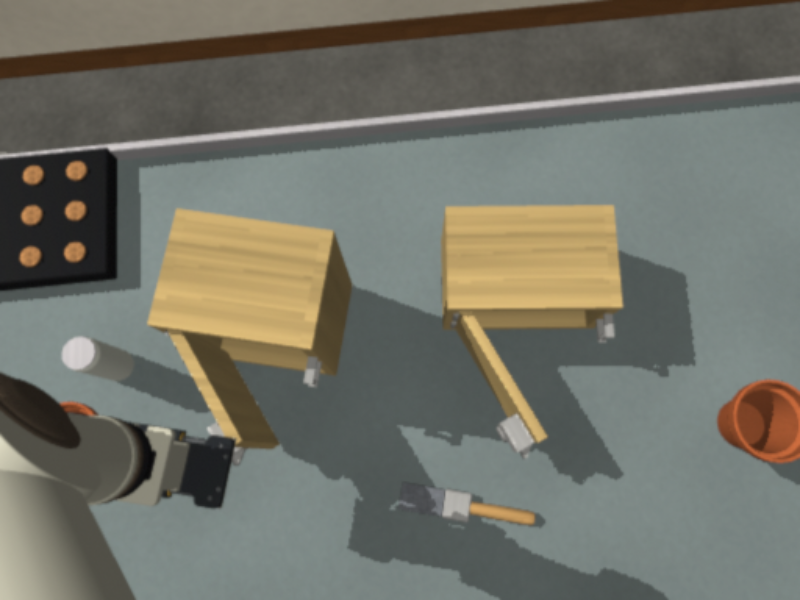

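The top view shows the door unmoved, its free edge near (232,446), with the gripper just outside it at about (205,465). Next I push along the arc.

>>> {"op": "jog_arm", "data": {"deltas": "-0.018 -0.02 0 0 0 0 -1;-0.018 -0.019 0 0 0 0 -1;-0.008 -0.008 0 0 0 0 -1;-0.008 -0.008 0 0 0 0 -1;-0.012 -0.008 0 0 0 0 -1;-0.012 -0.008 0 0 0 0 -1;-0.013 -0.006 0 0 0 0 -1;-0.013 -0.005 0 0 0 0 -1;0 0 0 0 0 0 -1"}}

```text
clock: 2.8
ee_pos: [0.5298, 0.1928, 0.2713]
eef_rot: [0.41, 3.113, -0.001]
ft_force: [1.2, -0.3, 0.8]
opening: 0.002
grasp_force: 0.0
```

```bash
python3 - <<'E'
from h import *
e=sense();print(e["ee_pos"],delta(tcp(.15)),delta(tcp(0)),e["ft_force"])
im=get_image("top"); cv2.imwrite("pics/top3.png",cv2.resize(im[:,:,::-1],(800,600)))
E
```

```text
[0.52980013 0.19275233 0.27131615] [-0.01448284 -0.00199585  0.00034142] [-0.03540998 -0.00348815  0.00037771] [ 1.1666743  -0.27604158  0.79879397]
```

View pics/top3.png

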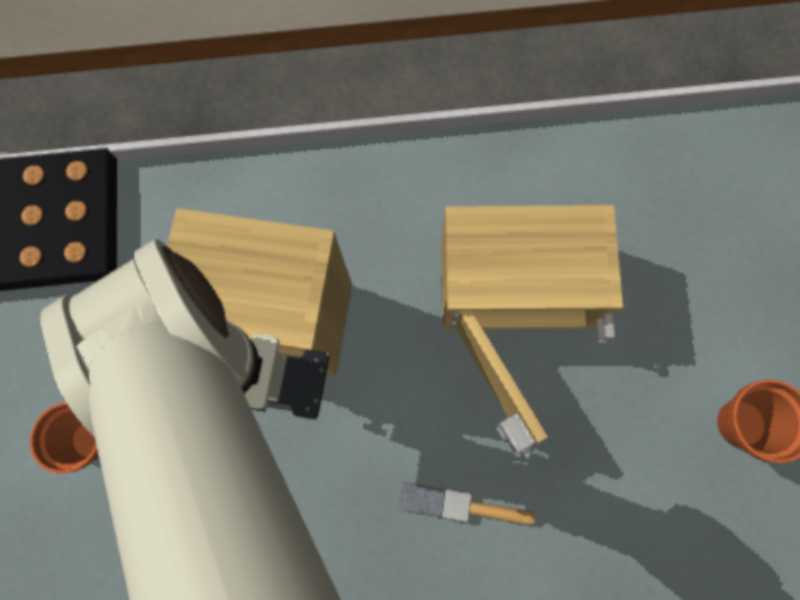

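The gripper now covers the door near (300,380), and the low door is unchanged. I'll keep pushing and check the force.

>>> {"op": "jog_arm", "data": {"deltas": "-0.009 -0.002 0 0 0 0 -1;-0.009 -0.001 0 0 0 0 -1;-0.006 -0.001 0 0 0 0 -1;-0.004 0 0 0 0 0 -1;-0.003 0 0 0 0 0 -1;0 0 0 0 0 0 -1"}}

```text
clock: 3.35
ee_pos: [0.5568, 0.1829, 0.2711]
eef_rot: [0.405, 3.115, -0.0]
ft_force: [0.1, 0.2, 0.1]
opening: 0.004
grasp_force: 0.0
```

```bash
python3 - <<'E'
from h import *
e=sense();print(e["ee_pos"],delta(tcp(0)),e["ft_force"])
E
```

```text
[0.55679363 0.18291144 0.27111221] [-0.00678671 -0.0009909   0.00011286] [0.14023482 0.2422126  0.06182281]
```

>>> {"op": "jog_arm", "data": {"deltas": "-0.002 0 0 0 0 0 -1;-0.002 0 0 0 0 0 -1;0 0 0 0 0 0 -1"}}

```text
clock: 3.6
ee_pos: [0.5608, 0.1816, 0.2713]
eef_rot: [0.406, 3.114, 0.0]
ft_force: [0.2, 0.7, -0.2]
opening: 0.005
grasp_force: 0.0
```

>>> {"op": "jog_arm", "data": {"deltas": "-0.002 0 0 0 0 0 -1;-0.002 0 0 0 0 0 -1;0 0 0 0 0 0 -1"}}

```text
clock: 3.85
ee_pos: [0.5612, 0.1816, 0.2712]
eef_rot: [-0.402, -3.11, 0.002]
ft_force: [-10.5, 0.1, 6.9]
opening: 0.005
grasp_force: 5.2
```

```bash
python3 - <<'E'
from h import *
e=sense();print(delta(tcp(0)),e["ft_force"],e["moment"])
for c in("scene","top"):
    im=get_image(c)
    u=proj(c,loc(s,door(0,.14,0,.243)))[0]; print(c,u)
    x,y=int(u[0]),int(u[1]); cr=im[max(0,y-75):y+75,max(0,x-100):x+100,::-1]
    cv2.imwrite(f"pics/{c}4.png",cv2.resize(cr,None,fx=4,fy=4,interpolation=cv2.INTER_CUBIC))
E
```

```text
[-0.00216726 -0.00083995  0.00017014] [-10.52573356   0.07866119   6.93278949] [-0.00704068  1.81126553  0.01645212]
scene [348.51667361 181.28496856]
top [178.17736481 220.9267583 ]
```

View pics/scene4.png

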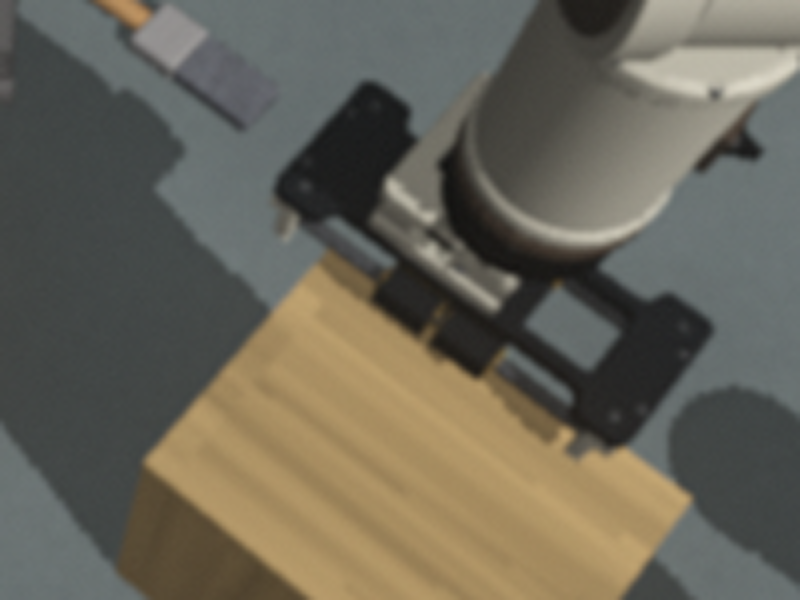

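View pics/top4.png

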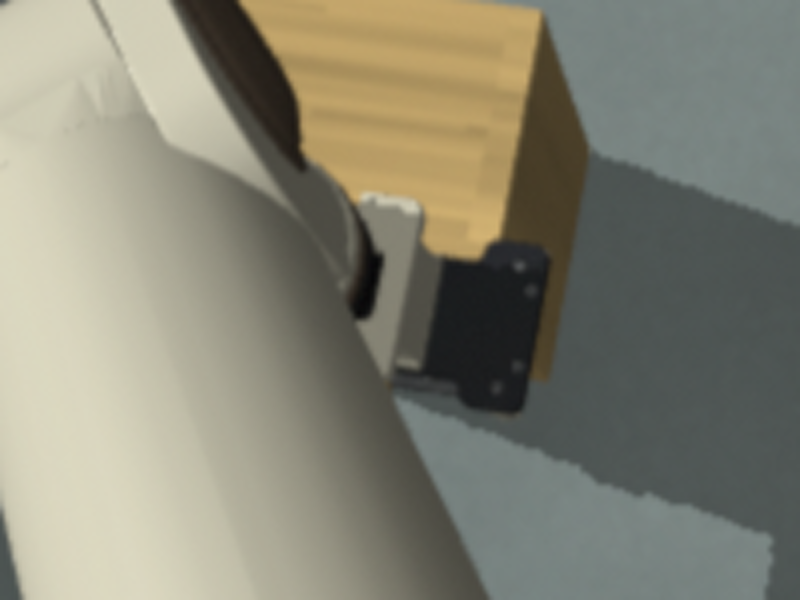

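The scene crop shows the fingers at about (440,320) against the front edge and the door close to flush. I can't tell yet whether the force is latch drag or the stop, so I'll push on in small steps.

>>> {"op": "jog_arm", "data": {"deltas": "-0.001 0 0 0 0 0 -1;-0.001 0 0 0 0 0 -1;0 0 0 0 0 0 -1"}}

```text
clock: 4.2
ee_pos: [0.5613, 0.1816, 0.2712]
eef_rot: [-0.401, -3.107, 0.003]
ft_force: [-17.2, -0.7, 10.6]
opening: 0.006
grasp_force: 8.3
```

>>> {"op": "jog_arm", "data": {"deltas": "-0.001 0 0 0 0 0 -1;-0.001 0 0 0 0 0 -1;0 0 0 0 0 0 -1"}}

```text
clock: 4.45
ee_pos: [0.5614, 0.1816, 0.2712]
eef_rot: [-0.399, -3.103, 0.005]
ft_force: [-24.0, -0.4, 15.8]
opening: 0.005
grasp_force: 11.4
```

```bash
python3 - <<'E'
from h import *
e=sense();m=R.from_rotvec(e["eef_rot"]).as_matrix();print(m.round(4),e["moment"],e["ft_force"], e["ee_pos"]+m[:,2]*.066)
E
```

```text
[[-0.9674  0.2528 -0.013 ]
 [ 0.2529  0.9675 -0.0013]
 [ 0.0123 -0.0046 -0.9999]] [-0.0762246   4.03631137 -0.15983139] [-23.96359718  -0.36983336  15.79082036] [0.5605231  0.18151781 0.20518713]
```

>>> {"op": "jog_arm", "data": {"deltas": "0.02 0 0 0 0 0 -1;0.03 0 0 0 0 0 -1;0.03 0.02 0 0 0 0 -1;0.03 0.04 0 0 0 0 -1;0 0.04 -0.02 0 0 0 -1;0 0.04 0 0 0 0 -1;0 0.04 0 0 0 0 -1;0 0.04 0 0 0 0 -1;0 0 0 0 0 0 -1"}}

```text
clock: 5.2
ee_pos: [0.5188, 0.419, 0.2892]
eef_rot: [-0.394, -3.115, -0.01]
ft_force: [-0.1, 0.6, -0.1]
opening: 0.002
grasp_force: 0.0
```

```bash
python3 - <<'E'
from h import *
print(sense()["ee_pos"],sense()["ft_force"])
L=[]
for c in("scene","top"):
    im=get_image(c)
    u=proj(c,loc(s,door(0,.1,0,.22)))[0]; print(c,u)
    x,y=int(u[0]),int(u[1]); cr=im[y-60:y+60,x-45:x+45,::-1]; print(x-45,y-60)
    L.append(cv2.resize(cr,(400,533),interpolation=cv2.INTER_CUBIC))
cv2.imwrite("pics/both5.png",np.hstack(L))
E
```

```text
[0.51879909 0.41904215 0.28919503] [-0.05264318  0.59095015 -0.13247761]
scene [362.09931808 197.7512695 ]
317 137
top [160.43063143 219.83393726]
115 159
```

View pics/both5.png

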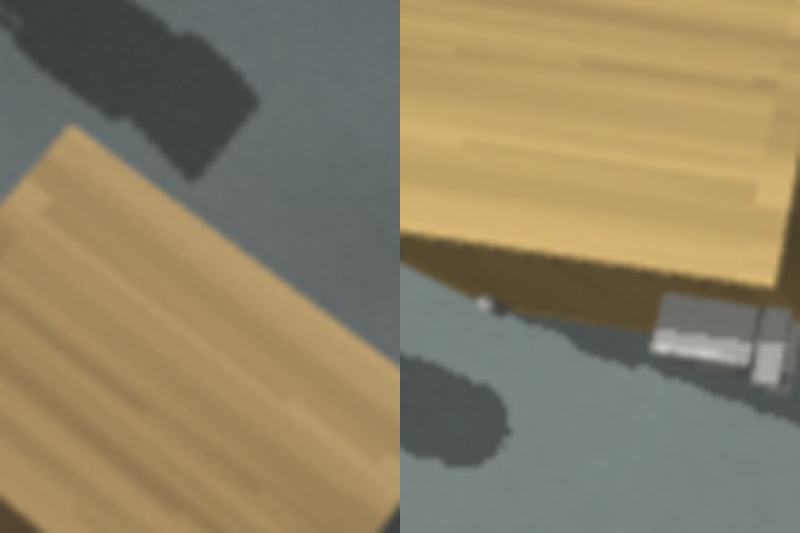

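```bash
python3 - <<'E'
from h import *
f=lambda L:((proj("top",loc(s,L))[0]-[115,159])*4.444+[400,0]).round(0)
print("roof corner",f([-.075,-.1,.26]))
for th in(0,.03,.06,.1): print(th,[f(door(th,r,o,z)) for r,o,z in((.121,.027,.187),(.166,.027,.187),(.121,.027,.153),(.121,0,.187))])
E
```

```text
roof corner [774. 284.]
0 [array([653., 348.]), array([750., 363.]), array([668., 357.]), array([665., 289.])]
0.03 [array([649., 356.]), array([746., 374.]), array([665., 365.]), array([663., 297.])]
0.06 [array([645., 363.]), array([742., 384.]), array([661., 372.]), array([661., 305.])]
0.1 [array([640., 373.]), array([736., 398.]), array([656., 381.]), array([658., 315.])]
```

The door's latch case sits at (652,350)–(750,365) in the crop, which matches the model for angle 0, and the door stayed there after release. I'll check the low door once more and then hand in.

```bash
python3 - <<'E'
from h import *
a=get_image("top"); b=cv2.imread("pics/top1.png")[:,:,::-1]
print("low region diff",cv2.absdiff(a,np.ascontiguousarray(b))[125:310,285:410].max(2).__gt__(40).sum())
get_image("scene"); print(spot_in("top","low_edge")[:1],spot_in("top","tall_door")[:1])
print(hand_in())
E
```

```text
low region diff 1
[{'box': [287.6, 200.1, 62.5, 91.0], 'score': 0.66}] [{'box': [109.9, 211.2, 85.8, 32.2], 'score': 0.76}]
the job is handed in; nothing more can be done
None
```

The tall cupboard's door is pushed shut and stayed flush after release, so the latch looks to have snapped in (bolt not seen directly); the low cupboard's door was not moved, and the job is handed in.

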